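Clamp a cookie stamp in the vise for carving

TASK

Stand the light wooden cookie stamp, star up, on the bed of the vise in the middle between the open jaws, long side along the pads, setting it down rather than dropping it. Then wind the red crank handle clockwise until both rubber pads hold the stamp firmly, about half a turn after they have nipped it and well short of one more turn, which would bruise the wood. Leave everything else on the table where it is.

Things in the scene. Friction and masses are not known exactly. Their poses are not given: they have to be found in the camera images.
- stamp: the workpiece: light beech cookie stamp, a plain upright block 62 mm (its x) by 40 mm (its y), 55 mm tall (its z), about 0.1 kg, a dark star outline on its top face. Starts standing on the table, star up, left or right of the vise. Origin: centre of the underside
- vise: blue machine vise on a swivel base 136 mm across, bolted down. Origin: centre of its underside, on the table. x runs along the screw from handle to fixed jaw, y across the jaws, z up. Body 70 mm wide, x = -108 to +92 mm. Fixed jaw x = +60 to +90 mm, 76 mm wide, top 106 mm above the table. Nut bracket x = -103 to -81 mm, top 108 mm. Screw axis y = 0, 88 mm above the table
- bed (a point): centre of the flat steel bed, on its surface, 64 mm above the table, at vise x = +20 mm, y = 0. The stamp stands on the bed; the channel between the jaws is open at both sides (vise y)
- jaw (a joint): travel of the moving jaw (same size and height as the fixed one), m: 0 = fully open, 62 mm between the pad faces, moving pad face at vise x = -12 mm; grows as it closes towards vise +x; the opening is 62 mm minus the travel. Starts between 0 and 8 mm. Moved only by the screw, which locks itself
- crank (a joint): crank angle, rad, 0 to 28.2; grows when wound clockwise as seen from the handle end, which closes the jaw 8 mm a turn; crank angle 0 is jaw travel 0. Starts anywhere in the first turn. At angle q the handle axis is at vise y = -48 mm * sin q, 88 mm + 48 mm * cos q above the table. Takes 0.12 N m (2.5 N at the handle), hardly more while clamping: judge by travel, not feel. Stays where left
- handle_grip (a point): where to hold the red crank handle, on its axis: a level cylinder parallel to the screw, 16 mm thick, 70 mm long, spinning freely on its pin, 48 mm off the screw axis. The point is 48 mm out from the crank arm, 24 mm from the free end; at crank angle 0 it is at vise x = -198 mm and it advances to +x with the jaw. Lowest on its circle it is 40 mm above the table
- pad_moving: black rubber pad on the moving jaw, 10 mm thick (x), 72 mm wide, 38 mm high; origin: middle of its back face at bed height; x points to the fixed jaw. Each pad is springy, 10 N per mm and 5 mm at most: once both touch the stamp the squeeze grows 4 to 5 N per mm of jaw travel
- pad_fixed: the same pad on the fixed jaw; origin: middle of its back face at bed height, at vise x = +60 mm; its gripping face is at vise x = +50 mm
- round_stamp: finished round cookie stamp of dark wood with a turned knob, 56 mm across, 62 mm tall; origin: centre of the underside. Not the workpiece. Leave it alone
- jar: glass sprinkles jar with a steel lid, 62 mm across, 74 mm tall; origin: centre of the underside. Leave it alone
- gouge: carving gouge with a brown wooden handle lying on the table, 175 mm long, 22 mm thick; origin under its ferrule, x along the blade. Leave it alone
- brush: flat chip brush lying on the table, 145 mm long, 42 mm wide, 18 mm thick; origin under its ferrule, x towards the bristles. Leave it alone
- plunger: cream plastic plunger of an icing syringe lying on the table, 130 mm long, 26 mm thick; origin under its middle, x along it. Leave it alone
- cap: teal screw cap, 38 mm across, 34 mm tall; origin: centre of the underside. Leave it alone
- bowl: round white icing bowl with a spoon in it, 208 mm across, 80 mm tall; origin: centre of the underside. Leave it alone
Not all that is in view belongs to the job. What is shaped like the stamp but orange is not meant.

How it is judged:
By the outcome, as a careful person would: the job done as asked, in the order asked, and still so for the second after the job is handed in, with the robot touching nothing.
It also fails if it takes over 72 s, if anything falls off the work surface, if the arm or the gripper's body presses on something with over 40 N, if the wrist force passes 120 N, or if a joint passes its speed limit or range.

ROBOT

A 7-joint arm with a two-finger parallel gripper is mounted at the origin on the work surface. World frame = base frame: x ahead of the robot, y to its left, z up, the work surface at z = 0. Lengths are in m, angles in rad, forces in N, time in s.
With the tool pointing down it reaches from about 0.4 to 0.85 m from the base axis. Payload 10.4 kg.
Tool frame: the origin (TCP) lies between the finger pads; the fingertips stand ahead of it and the grasp point (between the pads) lies 5 mm behind it (manip.tip_extent is the z of the fingertips in the tool frame, in m); z points along the fingers, y is the line along which they close (so a half turn about z gives the same grasp; the last joint's range is limited). The gripper opens to 85 mm and grips with 20 to 120 N. Pads are 22 mm wide; open, the fingers measure 114 mm over their backs; the gripper's body (76 mm by 85 mm) begins 54 mm behind the grasp point. The pads swing forward as they close: fully open they stand 13 mm farther back than shut.
Start: joints at [-1.205, 0.332, -0.065, 1.46, 0.022, 1.35, -0.088], TCP at [0.237, 0.578, 0.245] pointing down, gripper open.
Joint ranges: [-2.6, 2.6], [-0.5, 2.12], [-1.47, 1.34], [0.16, 2.42], [-1.27, 4.41], [0.06, 2.06], [-2.6, 2.6]. Speed limits (rad/s): [2.22, 2.22, 2.79, 2.79, 3.14, 3.14, 3.14].

INTERFACE

Orientations are given as a unit quaternion [x, y, z, w].
In Python, from workcell import status, viewer, manip gives the robot as it stands.
- The arm moves only by the tool play_rows, never from a script. Its argument "plan" is one flat list of numbers, 7 for each row, row after row: the turn, a rotation vector about the tool's x, y, z in degrees, then the shift along the tool's x, y, z in m, then the opening, from 0 (shut) to 1 (fully open). In form: [ax, ay, az, dx, dy, dz, grip, ax, ay, az, dx, dy, dz, grip, ...]. A call has 1 to 20 rows; each row is the pose to reach, as a shift and turn from the pose commanded when the call began, along the tool's axes at that moment; what a row does not reach only later rows make up. A row lasts 1/8 s, in which the tool goes at most 62.5 mm and 10.7 degrees, less where a joint would pass 70% of its speed; a pose out of reach is approached as far as the arm can. A call with a gripper value outside its range is refused whole. The fingers move at their own pace and stop on an object; "squeeze" is the grip in N (left out, the last holds). Time passes only in rows, so rows that repeat a pose let the fingers close. It gives the time, the measured TCP pose, the force, the opening and the grip force at its end, in the units of the state.
- status.get_obs(): the state, without advancing time (a new reading comes with each control period).
- viewer.camera(name): name is "side" or "top" or "wrist"; returns the picture (384x512x3 uint8, red, green, blue); there is no depth.
- viewer.camera_model(name): a dict with "fx", "fy", "cx", "cy" (pixels), "R" (3x3) and "t" (3): a world point X has camera coordinates R X + t. Camera axes: x right, y down, z forward; pixel columns grow to the right and rows downward; lengths in m; the calibration is good to about 2 mm. A picture is of the moment at which its call begins: read the wrist's pose just before it. camera_model takes no time and is no camera call; for the wrist camera it gives the pose at the moment of the call.
- manip.hand_in(): hands the job in; it is judged then, once.
The state is a dict: "clock": time; "joint_pos": joint angles; "joint_velocities": joint speeds; "tau": joint torques, N m; "position": TCP position; "ee_rot": TCP orientation; "ft_force": force on the tool from outside, world axes, zero at the start; "torque": the same for the moment, N m; "grip_width": opening from 0.0 (shut) to 1.0 (fully open); "grasp_force": force on a finger pad.
Only numpy, scipy, OpenCV 4.12 (cv2) and the standard library are available. Lean on these libraries where they do the work, as an engineer would, in place of code of your own. Each camera call takes 0.05 s, during which the arm holds its last target. There are 200 camera calls.

## Working session

There is one attempt and no reset: what is moved stays moved. The work goes in short steps, Python scripts to look and compute and a tool call to move; the robot and the scene stay as the last step left them, time stands still between calls to the robot, and variables do not carry over. Pictures are saved under pics/ and viewed, at most 10 in all, crops included, and the job is handed in when it is done.

Besides the shell and the picture viewer there is one more tool, called after "Call:" as name(argument=value, ...) on one line, values as JSON. play_rows: Moves the arm, as the interface text tells. Its arguments: {"type":"object","properties":{"plan":{"type":"array","items":{"type":"number"}},"squeeze":{"type":"number"}},"required":["plan"]}

```bash
ls; mkdir -p pics; python3 - <<'E'
from workcell import status, viewer, manip
import cv2
print(status.get_obs()); print(manip.tip_extent)
for n in ("top","side"):
    cv2.imwrite(f"pics/{n}0.png",viewer.camera(n)[:,:,::-1]); print(n,viewer.camera_model(n))
E
```

```text
pics
{'clock': 0.0, 'joint_pos': array([-1.20458941,  0.33284858, -0.06470393,  1.46097762,  0.02159497,
        1.34987289, -0.08852814]), 'joint_velocities': array([ 0.00176148, -0.00048335, -0.00153867, -0.00104406, -0.00044862,
       -0.00268925, -0.00037132]), 'tau': array([-1.31151650e-03, -6.25446939e+01,  4.80484392e-02, -3.91605949e+01,
        1.59873714e-02,  9.93533875e-03,  3.04289961e-05]), 'position': array([0.23679106, 0.57801512, 0.24451313]), 'ee_rot': array([ 1.93183067e-01,  9.81162476e-01, -6.97454411e-04, -1.06614947e-04]), 'ft_force': array([-0.35714773, -0.55793196,  0.56565825]), 'torque': array([-0.07576219, -0.02460082,  0.00798834]), 'grasp_force': 0.0, 'grip_width': 0.9975039120657176}
0.014
top {'fx': 463.8698350506598, 'fy': 463.8698350506598, 'cx': 250.99194004542233, 'cy': 189.1750385773443, 'R': array([[ 0.05709467, -0.99836535,  0.0026139 ],
       [-0.97809827, -0.05646016, -0.20033979],
       [ 0.20015989,  0.00888169, -0.97972299]]), 't': array([-0.07971073,  0.53022592,  1.2515102 ])}
side {'fx': 380.3689952112836, 'fy': 380.3689952112836, 'cx': 259.6534971363419, 'cy': 193.04962288039303, 'R': array([[-0.99651172, -0.08130995, -0.01879055],
       [-0.0308263 ,  0.56788365, -0.8225314 ],
       [ 0.07755083, -0.81908293, -0.5684092 ]]), 't': array([0.5261061 , 0.13532558, 1.27293293])}
```

View pics/top0.png

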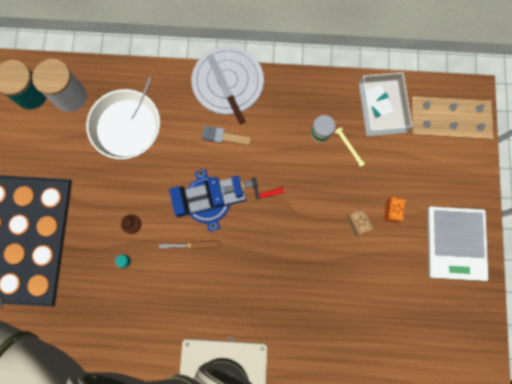

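View pics/side0.png

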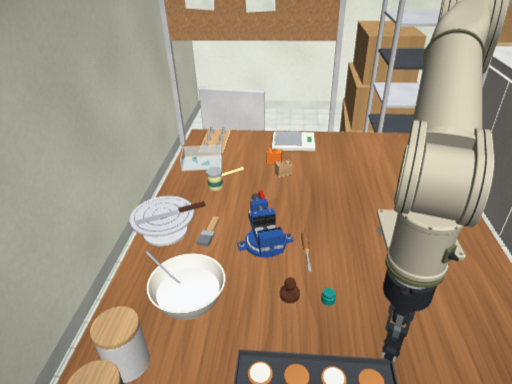

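Top view: stamp at (360,222), orange decoy at (397,209), vise around (208,197) with the fixed jaw to the left, red handle at (270,192). The side view shows the stamp at (284,169), the vise at (265,228) and the handle at (262,195).

```bash
cat > h.py <<'E'
import numpy as np, cv2
from workcell import status, viewer, manip
from scipy.spatial.transform import Rotation as Ro
def ray(m,u,v):
    d=np.array([(u-m['cx'])/m['fx'],(v-m['cy'])/m['fy'],1.]); R=np.array(m['R'])
    return -R.T@np.array(m['t']), R.T@d/np.linalg.norm(d)
def plane(m,u,v,z):
    c,d=ray(m,u,v); return c+d*(z-c[2])/d[2]
def tri(obs):
    A=np.zeros((3,3));b=np.zeros(3);L=[]
    for m,u,v in obs:
        c,d=ray(m,u,v);P=np.eye(3)-np.outer(d,d);A+=P;b+=P@c;L.append((c,P))
    X=np.linalg.solve(A,b); return X,[np.linalg.norm(P@(X-c)) for c,P in L]
def proj(m,X):
    p=np.array(m['R'])@X+m['t']; return m['fx']*p[0]/p[2]+m['cx'], m['fy']*p[1]/p[2]+m['cy']
def shift(Xw,o=None):
    "world displacement target -> tool axes shift from current pose"
    o=o or status.get_obs(); return Ro.from_quat(o['ee_rot']).inv().apply(np.array(Xw)-o['position'])
def blob(im,lo,hi,box=None):
    "hsv mask -> biggest contour in box(u0,v0,u1,v1)"
    h=cv2.cvtColor(im,cv2.COLOR_RGB2HSV); k=cv2.inRange(h,np.array(lo),np.array(hi))
    if box:
        z=np.zeros_like(k);u0,v0,u1,v1=box;z[v0:v1,u0:u1]=k[v0:v1,u0:u1];k=z
    c,_=cv2.findContours(k,cv2.RETR_EXTERNAL,cv2.CHAIN_APPROX_NONE)
    return max(c,key=cv2.contourArea) if c else None
E
python3 - <<'E'
from h import *
a=cv2.imread('pics/top0.png');b=cv2.imread('pics/side0.png')
mt,ms=viewer.camera_model('top'),viewer.camera_model('side')
crop=lambda i,u0,v0,u1,v1:cv2.resize(i[v0:v1,u0:u1],(400,300),interpolation=cv2.INTER_CUBIC)
c=np.vstack([np.hstack([crop(a,160,150,300,255),crop(a,340,190,420,250)]),np.hstack([crop(b,220,180,320,255),crop(b,260,140,320,185)])])
cv2.imwrite('pics/z0.png',c)
for n,i,m,box in(('top',a,mt,(250,180,290,205)),('side',b,ms,(255,185,270,205))):
    k=blob(i[:,:,::-1].copy(),(0,150,90),(6,255,255),box) 
    r=cv2.minAreaRect(k);print(n,r); 
X=plane(mt,360,222,.055);print('stamp~',X);print('vise~',plane(mt,209,197,.06),'handle',plane(mt,272,192,.1))
E
```

```text
top ((271.4706115722656, 192.38235473632812), (5.820854663848877, 25.951313018798828), 75.96376037597656)
side ((260.7930908203125, 193.98275756835938), (7.984899520874023, 4.456687927246094), 68.19859313964844)
stamp~ [ 0.45834279 -0.35623439  0.055     ]
vise~ [0.50365347 0.06646199 0.06      ] handle [ 0.51995964 -0.10684975  0.1       ]
```

View pics/z0.png

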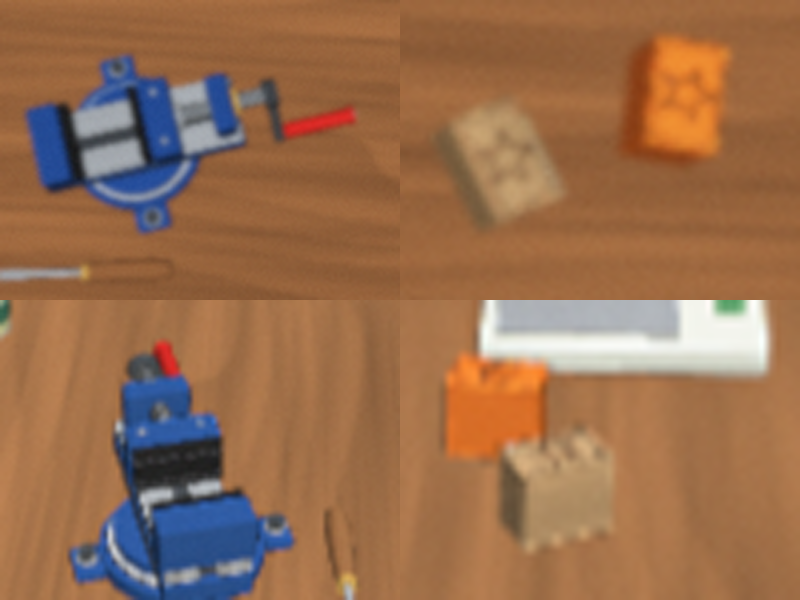

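Crops: the stamp's long side runs upper left to lower right in the top view. The handle is at about 9 o'clock (on the vise +y side, so q ≈ 3π/2), and the jaw gap is open. Next I plan the move over the stamp for a wrist view.

```bash
python3 - <<'E'
from h import *
o=status.get_obs();m=viewer.camera_model('wrist');R=Ro.from_quat(o['ee_rot'])
C=-np.array(m['R']).T@m['t']
print('cam in tool',R.inv().apply(C-o['position']),'axis',R.inv().apply(np.array(m['R'])[2]),m['fx'])
for X in([.42,.4,.30],[.46,.0,.32],[.45,-.34,.25]):print(shift(X))
E
```

```text
cam in tool [ 7.28386076e-02  8.53244762e-06 -1.28680501e-01] axis [-2.85513724e-01  3.75356593e-04  9.58374547e-01] 287.9930608938629
[-0.23702884 -0.09538086 -0.05527069]
[-0.42568193 -0.45038565 -0.07480562]
[-0.54531758 -0.76870788 -0.00439065]
```

Call:
play_rows(plan=[0,0,0,-0.237,-0.095,-0.055,1,0,0,0,-0.237,-0.095,-0.055,1,0,0,0,-0.237,-0.095,-0.055,1,0,0,0,-0.237,-0.095,-0.055,1,0,0,39,-0.426,-0.45,-0.075,1,0,0,39,-0.426,-0.45,-0.075,1,0,0,39,-0.426,-0.45,-0.075,1,0,0,39,-0.426,-0.45,-0.075,1,0,0,39,-0.426,-0.45,-0.075,1,0,0,39,-0.426,-0.45,-0.075,1,0,0,39,-0.545,-0.769,-0.004,1,0,0,39,-0.545,-0.769,-0.004,1,0,0,39,-0.545,-0.769,-0.004,1,0,0,39,-0.545,-0.769,-0.004,1,0,0,39,-0.545,-0.769,-0.004,1,0,0,39,-0.545,-0.769,-0.004,1,0,0,39,-0.545,-0.769,-0.004,1,0,0,39,-0.545,-0.769,-0.004,1])

```text
clock: 2.35
position: [0.4495, -0.3398, 0.2488]
ee_rot: [0.51, 0.86, -0.0, -0.001]
ft_force: [0.3, 1.0, -0.8]
grip_width: 0.995
grasp_force: 0.0
```

```bash
python3 - <<'E'
from h import *
import pickle
o=status.get_obs();m=viewer.camera_model('wrist');im=viewer.camera('wrist')
cv2.imwrite('pics/w1.png',im[:,:,::-1]);pickle.dump((o,m),open('w1.pkl','wb'))
print(o['clock'],o['position'],o['ee_rot'],Ro.from_quat(o['ee_rot']).as_matrix().round(3)[:, 1],o['joint_velocities'].max())
E
```

```text
2.35 [ 0.44948324 -0.3398086   0.24879139] [ 5.10051460e-01  8.60143651e-01 -2.13302377e-04 -6.02325435e-04] [ 0.877  0.48  -0.001] 0.006463841360536892
```

View pics/w1.png

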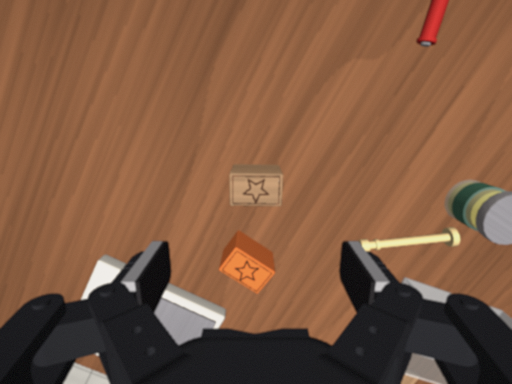

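The wrist view shows the stamp's top face centred at about (256,190) and square to the image, the decoy at (247,263), and the red handle's end at (427,42). Next I measure the stamp corners.

```bash
cat >> h.py <<'E'
def topface(im,box):
    "light, unsaturated beech; returns mask contour rect"
    h=cv2.cvtColor(im,cv2.COLOR_RGB2HSV)
    u0,v0,u1,v1=box; return h[v0:v1,u0:u1]
E
python3 - <<'E'
from h import *
import pickle
o,m=pickle.load(open('w1.pkl','rb'));im=cv2.imread('pics/w1.png')[:,:,::-1].copy()
h=cv2.cvtColor(im,cv2.COLOR_RGB2HSV)
print(h[158:212:3,245].tolist()); print(h[190,222:292:4].tolist())
E
```

```text
[[12, 136, 152], [11, 137, 156], [13, 123, 143], [14, 109, 131], [14, 110, 137], [15, 105, 165], [14, 106, 151], [15, 102, 183], [15, 101, 199], [14, 101, 199], [15, 101, 192], [14, 111, 143], [13, 110, 132], [14, 102, 192], [14, 101, 184], [14, 107, 153], [13, 132, 133], [12, 143, 141]]
[[12, 139, 150], [12, 140, 151], [14, 109, 176], [15, 104, 186], [15, 101, 190], [15, 101, 191], [14, 110, 142], [14, 103, 171], [15, 102, 188], [15, 103, 189], [13, 107, 146], [14, 105, 170], [14, 103, 186], [14, 103, 185], [14, 107, 158], [13, 119, 165], [12, 138, 166], [12, 138, 157]]
```

```bash
cat >> h.py <<'E'
def stamprect(im,box,vmin=145):
    h=cv2.cvtColor(im,cv2.COLOR_RGB2HSV); k=((h[...,1]<122)&(h[...,2]>vmin)).astype(np.uint8)*255
    z=np.zeros_like(k);u0,v0,u1,v1=box;z[v0:v1,u0:u1]=k[v0:v1,u0:u1]
    z=cv2.morphologyEx(cv2.morphologyEx(z,cv2.MORPH_CLOSE,np.ones((7,7))),cv2.MORPH_OPEN,np.ones((9,9)))
    c,_=cv2.findContours(z,cv2.RETR_EXTERNAL,cv2.CHAIN_APPROX_NONE)
    return cv2.minAreaRect(max(c,key=cv2.contourArea))
def face(m,r,z):
    P=np.array([plane(m,u,v,z) for u,v in cv2.boxPoints(r)])
    e=[P[1]-P[0],P[2]-P[1]]; l=[np.linalg.norm(x) for x in e]; L=e[int(l[1]>l[0])]
    a=np.degrees(np.arctan2(L[1],L[0]))%180
    return P.mean(0),sorted(l),a
E
python3 - <<'E'
from h import *
import pickle
o,m=pickle.load(open('w1.pkl','rb'));im=cv2.imread('pics/w1.png')[:,:,::-1].copy()
r=stamprect(im,(215,150,300,225));print(r,face(m,r,.055))
c=face(m,r,.055)[0];y=Ro.from_quat(o['ee_rot']).as_matrix()[:,1];print(np.degrees(np.arctan2(y[1],y[0])))
print(shift([c[0],c[1],.15],o))
E
```

```text
((255.5, 188.5), (33.0, 53.0), 90.0) (array([ 0.45915035, -0.35634968,  0.055     ]), [np.float64(0.0399468189017273), np.float64(0.06066306663040301)], np.float64(28.725951782124923))
28.665494071118193
[-0.01923186  0.00064453  0.09877509]
```

Call:
play_rows(plan=[0,0,0,-0.01,0.001,0.05,1,0,0,0,-0.019,0.001,0.099,1,0,0,0,-0.019,0.001,0.099,1,0,0,0,-0.019,0.001,0.099,1])

```text
clock: 2.9
position: [0.4607, -0.3554, 0.1522]
ee_rot: [0.509, 0.861, 0.0, 0.001]
ft_force: [-0.4, 0.5, -0.1]
grip_width: 1.0
grasp_force: 0.0
```

```bash
python3 - <<'E'
from h import *
import pickle
o1,m1=pickle.load(open('w1.pkl','rb'))
o=status.get_obs();m=viewer.camera_model('wrist');im=viewer.camera('wrist');cv2.imwrite('pics/w2.png',im[:,:,::-1])
u,v=map(int,proj(m,np.array([.4592,-.3563,.055])));print(u,v)
r=stamprect(im,(u-60,v-45,u+60,v+45));print(r)
r1=((255.5,188.5),(33,53),90)
X,e=tri([(m1,*r1[0]),(m,*r[0])]);print('tri',X,e)
f=face(m,r,.055);print(f);print(o['position'],shift([f[0][0],f[0][1],.04],o))
E
```

```text
252 198
((252.5, 197.5), (47.0, 75.0), 90.0)
tri [ 0.46020657 -0.35829809  0.04597488] [np.float64(2.6357601853711994e-05), np.float64(2.63576018537429e-05)]
(array([ 0.45908728, -0.35617959,  0.055     ]), [np.float64(0.04067699927043073), np.float64(0.060260951584309)], np.float64(28.825388636225636))
[ 0.46074635 -0.35543971  0.15224568] [ 0.00028396 -0.00198914  0.11224239]
```

Call:
play_rows(plan=[0,0,0,0,-0.002,0.06,1,0,0,0,0,-0.002,0.1,1,0,0,0,0,-0.002,0.118,1,0,0,0,0,-0.002,0.118,1,0,0,0,0,-0.002,0.118,0.5,0,0,0,0,-0.002,0.118,0.5,0,0,0,0,-0.002,0.118,0.5,0,0,0,0,-0.002,0.118,0.5,0,0,0,0,-0.002,0.118,0.5], squeeze=40)

```text
clock: 4.08
position: [0.4592, -0.3577, 0.0343]
ee_rot: [0.51, 0.86, 0.0, 0.002]
ft_force: [-0.3, 1.1, 5.7]
grip_width: 0.721
grasp_force: 43.4
```

Call:
play_rows(plan=[0,0,0,0,0,-0.03,0.5,0,0,0,0,0,-0.09,0.5,0,0,5,0.03,0.03,-0.15,0.5,0,0,12,0.06,0.06,-0.19,0.5,0,0,18,0.09,0.09,-0.23,0.5,0,0,18,0.119,0.112,-0.266,0.5,0,0,18,0.119,0.112,-0.266,0.5,0,0,18,0.119,0.112,-0.266,0.5])

```text
clock: 5.08
position: [0.4986, -0.1994, 0.2985]
ee_rot: [0.638, 0.77, 0.0, 0.0]
ft_force: [1.2, -0.8, -2.2]
grip_width: 0.723
grasp_force: 44.6
```

```bash
python3 - <<'E'
from h import *
import pickle
o=status.get_obs();m=viewer.camera_model('wrist');im=viewer.camera('wrist');cv2.imwrite('pics/w3.png',im[:,:,::-1]);pickle.dump((o,m),open('w3.pkl','wb'))
E
```

```text
(no output)
```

View pics/w3.png

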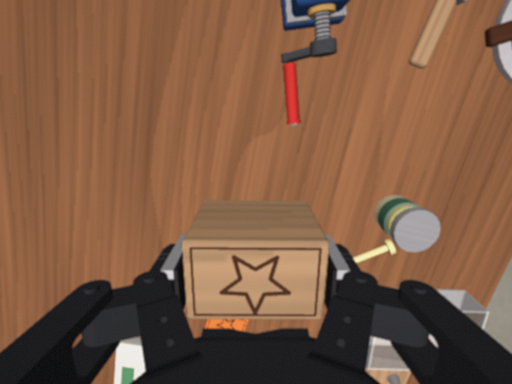

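The handle is seen at u 284–300, v 62–125, with the crank arm and the screw end at (320,48) and the bracket at the top edge. The held stamp is square in the fingers. I'll take further views while moving on.

Call:
play_rows(plan=[0,0,0,0.03,0,-0.02,0.5,0,0,0,0.06,0,-0.03,0.5,0,0,0,0.06,0,-0.03,0.5,0,0,0,0.06,0,-0.03,0.5])

```text
clock: 5.62
position: [0.4873, -0.1412, 0.3276]
ee_rot: [0.639, 0.769, -0.0, -0.0]
ft_force: [-0.2, -0.9, -1.5]
grip_width: 0.72
grasp_force: 44.3
```

```bash
python3 - <<'E'
from h import *
import pickle
o=status.get_obs();m=viewer.camera_model('wrist');im=viewer.camera('wrist');cv2.imwrite('pics/w4.png',im[:,:,::-1]);pickle.dump((o,m),open('w4.pkl','wb'))
E
```

Call:
play_rows(plan=[0,0,0,0.06,0,0,0.5,0,0,0,0.12,0,0,0.5,0,0,0,0.12,0,0,0.5,0,0,0,0.12,0,0,0.5])

```text
clock: 6.18
position: [0.4656, -0.0232, 0.3279]
ee_rot: [0.639, 0.77, -0.0, -0.0]
ft_force: [0.5, -1.0, -1.1]
grip_width: 0.722
grasp_force: 44.3
```

```bash
python3 - <<'E'
from h import *
import pickle
o=status.get_obs();m=viewer.camera_model('wrist');im=viewer.camera('wrist');cv2.imwrite('pics/w5.png',im[:,:,::-1]);pickle.dump((o,m),open('w5.pkl','wb'))
a=cv2.imread('pics/w4.png')
cv2.imwrite('pics/w45.png',np.hstack([cv2.resize(a[:260,200:400],(400,520)),cv2.resize(im[:260,150:350,::-1],(400,520))]))
t=viewer.camera_model('top')
for i in (3,4):
    o,m=pickle.load(open(f'w{i}.pkl','rb'));k=blob(cv2.imread(f'pics/w{i}.png')[:,:,::-1].copy(),(0,150,90),(6,255,255),(200,0,400,220));r=cv2.minAreaRect(k);print(i,r[0],r[1],cv2.boxPoints(r).round(1).tolist())
E
```

```text
3 (291.2529296875, 92.2882308959961) (61.0504150390625, 13.19179916381836) [[282.29998779296875, 62.400001525878906], [295.5, 61.29999923706055], [300.20001220703125, 122.19999694824219], [287.0, 123.19999694824219]]
4 (287.4758605957031, 139.21035766601562) (52.484745025634766, 11.377232551574707) [[279.6000061035156, 113.5], [291.0, 112.5999984741211], [295.29998779296875, 164.89999389648438], [284.0, 165.8000030517578]]
```

View pics/w45.png

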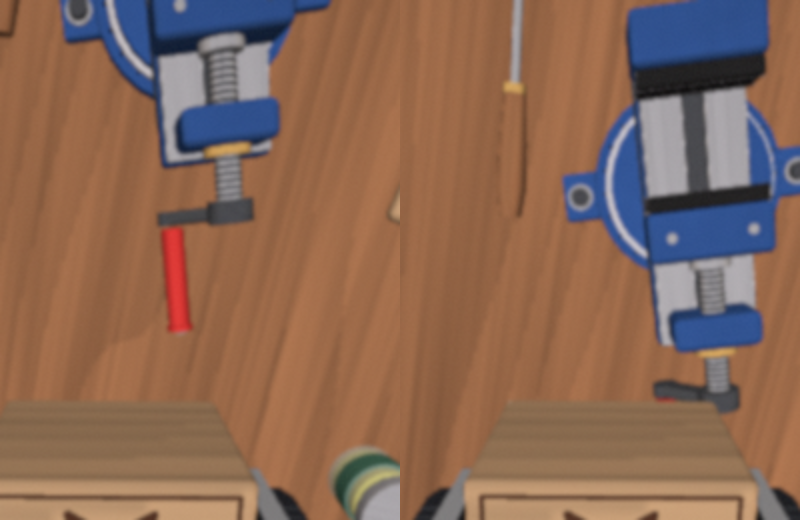

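Right panel (w5): fixed jaw with black pad at the top, bed centred at about u 297, v 72, moving jaw top at v 103–130, bracket at v 155–172. The vise axis is tilted about 4° in the image. Left panel (w4): the handle.

```bash
python3 - <<'E'
from h import *
im=cv2.imread('pics/w5.png')[:,:,::-1].copy();h=cv2.cvtColor(im,cv2.COLOR_RGB2HSV)
for v in(16,24,110,118,160,165):
    print(v,[(u,*h[v,u].tolist()) for u in list(range(260,284,2))+list(range(326,342,2))])
for u in(290,310,):
    print(u,[(v,*h[v,u].tolist()) for v in list(range(0,6))+list(range(24,52,2))+list(range(88,136,2))])
E
```

```text
16 [(260, 12, 136, 150), (262, 9, 116, 121), (264, 112, 141, 94), (266, 109, 168, 138), (268, 110, 168, 144), (270, 110, 168, 143), (272, 110, 168, 144), (274, 110, 168, 144), (276, 110, 169, 143), (278, 110, 168, 144), (280, 109, 170, 141), (282, 110, 169, 140), (326, 110, 171, 143), (328, 109, 168, 143), (330, 109, 169, 142), (332, 109, 169, 137), (334, 159, 57, 107), (336, 12, 140, 151), (338, 12, 136, 148), (340, 12, 137, 149)]
24 [(260, 12, 138, 159), (262, 11, 135, 149), (264, 126, 79, 77), (266, 109, 173, 133), (268, 110, 169, 145), (270, 110, 168, 144), (272, 110, 166, 144), (274, 109, 172, 142), (276, 110, 169, 143), (278, 109, 168, 143), (280, 110, 169, 142), (282, 109, 169, 143), (326, 109, 166, 117), (328, 109, 168, 112), (330, 109, 168, 109), (332, 113, 126, 97), (334, 7, 104, 127), (336, 12, 139, 149), (338, 12, 137, 149), (340, 12, 137, 155)]
110 [(260, 115, 60, 170), (262, 110, 169, 151), (264, 110, 169, 152), (266, 110, 169, 151), (268, 109, 171, 151), (270, 110, 168, 147), (272, 109, 176, 97), (274, 109, 168, 129), (276, 109, 169, 149), (278, 109, 170, 147), (280, 1
[... 2563 characters left out ...]
61, 87), (30, 113, 53, 43), (32, 0, 7, 35), (34, 0, 14, 37), (36, 0, 0, 35), (38, 0, 31, 33), (40, 0, 12, 42), (42, 150, 20, 25), (44, 150, 7, 76), (46, 144, 8, 164), (48, 143, 6, 172), (50, 150, 6, 171), (88, 150, 6, 173), (90, 150, 7, 174), (92, 156, 8, 169), (94, 140, 8, 97), (96, 165, 15, 34), (98, 60, 7, 36), (100, 30, 14, 36), (102, 112, 124, 70), (104, 109, 168, 138), (106, 109, 170, 144), (108, 110, 167, 145), (110, 110, 168, 144), (112, 110, 167, 145), (114, 110, 169, 145), (116, 110, 168, 144), (118, 109, 170, 144), (120, 110, 168, 144), (122, 110, 171, 145), (124, 110, 171, 145), (126, 110, 171, 134), (128, 112, 67, 118), (130, 150, 5, 162), (132, 158, 6, 162), (134, 160, 6, 129)]
```

```bash
cat >> h.py <<'E'
def bluetops(im,vmin=128,box=(200,0,400,190)):
    h=cv2.cvtColor(im,cv2.COLOR_RGB2HSV);k=cv2.inRange(h,(105,140,vmin),(115,255,255))
    z=np.zeros_like(k);u0,v0,u1,v1=box;z[v0:v1,u0:u1]=k[v0:v1,u0:u1]
    z=cv2.morphologyEx(cv2.morphologyEx(z,cv2.MORPH_CLOSE,np.ones((3,3))),cv2.MORPH_OPEN,np.ones((5,5)))
    c,_=cv2.findContours(z,cv2.RETR_EXTERNAL,cv2.CHAIN_APPROX_NONE)
    return [cv2.minAreaRect(x) for x in c if cv2.contourArea(x)>150]
E
python3 - <<'E'
from h import *
import pickle
o,m=pickle.load(open('w5.pkl','rb'));im=cv2.imread('pics/w5.png')[:,:,::-1].copy()
for r in bluetops(im):
    c,l,a=face(m,r,.106);print(np.round(r[0],1),np.round(r[1],1),c.round(4),np.round(l,4),a.round(2))
L=[]
for i in(3,4):
    L.append(pickle.load(open(f'w{i}.pkl','rb'))[1])
p3=[(288.9,61.8),(293.6,122.7)];p4=[(285.3,113.0),(289.7,165.4)]
for a,b in zip(p3,p4):print(tri([(L[0],*a),(L[1],*b)]))
t=viewer.camera_model('top');print(proj(t,tri([(L[0],291.2,92.3),(L[1],287.5,139.2)])[0]), tri([(L[0],291.2,92.3),(L[1],287.5,139.2),(t,271.5,192.4)]))
s=viewer.camera_model('side');print(tri([(L[0],291.2,92.3),(L[1],287.5,139.2),(s,260.8,194)]))
E
```

```text
[308.6 165. ] [14.6 42.2] [ 0.5299 -0.008   0.106 ] [0.0184 0.0515] 17.36
[305.6 115.5] [22.8 61.8] [0.5125 0.0488 0.106 ] [0.0262 0.0714] 17.14
[263.2  94.3] [48.5 12.4] [0.459  0.0623 0.106 ] [0.014  0.0531] 106.98
[298.8  13.3] [27.3 69.1] [0.4804 0.1505 0.106 ] [0.026  0.0727] 16.91
(array([ 0.51529867, -0.07077365,  0.05642754]), [np.float64(7.389095452040476e-05), np.float64(7.38909545201697e-05)])
(array([ 0.53553418, -0.13801073,  0.06362698]), [np.float64(4.317931285393145e-05), np.float64(4.3179312854082045e-05)])
(np.float64(270.3403180800148), np.float64(192.87937318110238)) (array([ 0.52449916, -0.10473451,  0.06836868]), [np.float64(0.00040401163828956304), np.float64(0.0016535454099820396), np.float64(0.002045227454996124)])
(array([ 0.52651303, -0.10377012,  0.0681965 ]), [np.float64(0.0022428195904339396), np.float64(0.002445797741949399), np.float64(0.004536817809515063)])
```

Call:
play_rows(plan=[0,0,3,0.03,0.025,0.02,0.5,0,0,6,0.04,0.03,0.03,0.5,0,0,6.3,0.04,0.03,0.03,0.5,0,0,6.3,0.04,0.03,0.03,0.5])

```text
clock: 6.72
position: [0.4878, 0.0212, 0.2987]
ee_rot: [0.68, 0.733, 0.0, 0.0]
ft_force: [0.0, 0.1, -1.5]
grip_width: 0.717
grasp_force: 44.3
```

```bash
python3 - <<'E'
from h import *
import pickle
o5,m5=pickle.load(open('w5.pkl','rb'));i5=cv2.imread('pics/w5.png')[:,:,::-1].copy()
o=status.get_obs();m=viewer.camera_model('wrist');im=viewer.camera('wrist');cv2.imwrite('pics/w6.png',im[:,:,::-1]);pickle.dump((o,m),open('w6.pkl','wb'))
print(o['position'],o['ee_rot'])
A=bluetops(i5);B=bluetops(im)
for n,R,M in((5,A,m5),(6,B,m)):
    for r in R:
        c,l,a=face(M,r,.106);print(n,np.round(r[0],1),np.round(r[1],1),c.round(4),np.round(l,4),a.round(2))
# front edges: sample along central line
u=np.array([np.cos(np.radians(107.2)),np.sin(np.radians(107.2)),0])
P0=np.array([.5125,.0488,.106])
for n,I,M in((5,i5,m5),(6,im,m)):
    h=cv2.cvtColor(I,cv2.COLOR_RGB2HSV)
    row=[]
    for off in(-.02,.02):
        v=np.array([-u[1],u[0],0])*off
        for s in np.arange(-.03,.12,.002):
            p=proj(M,P0+v+u*s);x,y=int(round(p[0])),int(round(p[1]))
            row.append((round(float(s),3),*h[y,x].tolist()) if 0<=y<384 and 0<=x<512 else None)
    print(n,row[:75]) 
E
```

```text
[0.48776589 0.02121437 0.29871511] [6.79881324e-01 7.33322128e-01 6.57805739e-05 1.94219869e-04]
5 [308.6 165. ] [14.6 42.2] [ 0.5299 -0.008   0.106 ] [0.0184 0.0515] 17.36
5 [305.6 115.5] [22.8 61.8] [0.5125 0.0488 0.106 ] [0.0262 0.0714] 17.14
5 [263.2  94.3] [48.5 12.4] [0.459  0.0623 0.106 ] [0.014  0.0531] 106.98
5 [298.8  13.3] [27.3 69.1] [0.4804 0.1505 0.106 ] [0.026  0.0727] 16.91
6 [279.4 149.8] [23.5 67.2] [0.5129 0.0491 0.106 ] [0.0262 0.0738] 17.3
6 [236.3 123.3] [43.1 12.3] [0.4636 0.074  0.106 ] [0.0132 0.0455] 103.41
6 [303.3 105. ] [32.  11.1] [0.5338 0.0987 0.106 ] [0.0116 0.0331] 108.07
6 [258.3  47.8] [27.6 72.2] [0.4812 0.1503 0.106 ] [0.0254 0.0718] 17.38
5 [(-0.03, 150, 6, 171), (-0.028, 138, 7, 172), (-0.026, 150, 6, 171), (-0.024, 138, 7, 173), (-0.022, 150, 6, 174), (-0.02, 150, 6, 174), (-0.018, 138, 7, 173), (-0.016, 120, 23, 136), (-0.014, 112, 96, 114), (-0.012, 109, 171, 136), (-0.01, 110, 168, 144), (-0.008, 110, 170, 144), (-0.006, 110, 168, 144), (-0.004, 110, 166, 143), (-0.002, 111, 128, 145), (0.0, 112, 119, 142), (0.002, 110, 168, 144), (0.004, 1
[... 2262 characters left out ...]
(0.058, 144, 8, 170), (0.06, 158, 6, 168), (0.062, 150, 6, 168), (0.064, 150, 6, 169), (0.066, 150, 6, 168), (0.068, 143, 6, 169), (0.07, 150, 8, 170), (0.072, 144, 8, 170), (0.074, 144, 8, 169), (0.076, 150, 6, 169), (0.078, 150, 7, 140), (0.08, 170, 17, 46), (0.082, 170, 24, 32), (0.084, 150, 8, 34), (0.086, 120, 7, 39), (0.088, 165, 14, 36), (0.09, 113, 83, 49), (0.092, 109, 168, 100), (0.094, 110, 164, 132), (0.096, 110, 168, 144), (0.098, 109, 171, 143), (0.1, 110, 169, 143), (0.102, 110, 169, 143), (0.104, 110, 168, 143), (0.106, 110, 171, 142), (0.108, 109, 170, 141), (0.11, 110, 170, 141), (0.112, 109, 169, 140), (0.114, 109, 166, 140), (0.116, 109, 170, 141), (0.118, 109, 172, 141)]
```

Call:
play_rows(plan=[0,0,-6,0.04,0.008,0.02,0.5,0,0,-12.9,0.07,0.0156,0.05,0.5,0,0,-12.9,0.0757,0.0156,0.09,0.5,0,0,-12.9,0.0757,0.0156,0.1,0.5,0,0,-12.9,0.0757,0.0156,0.1,0.5,0,0,-12.9,0.0757,0.0156,0.1,0.5])

```text
clock: 7.52
position: [0.4982, 0.0991, 0.2]
ee_rot: [0.593, 0.805, 0.001, 0.001]
ft_force: [0.2, 0.3, -1.1]
grip_width: 0.719
grasp_force: 44.3
```

```bash
python3 - <<'E'
from h import *
o=status.get_obs();m=viewer.camera_model('wrist');im=viewer.camera('wrist');cv2.imwrite('pics/w7.png',im[:,:,::-1])
q=o['ee_rot'];print(o['position'],np.degrees(2*np.arctan2(q[1],q[0]))-90)
s=viewer.camera('side');t=viewer.camera('top')
cv2.imwrite('pics/w7b.png',np.hstack([cv2.resize(im[:,:,::-1],(480,360)),cv2.resize(s[170:260,220:300,::-1],(320,360),interpolation=2)]))
E
```

```text
[0.49822884 0.09910206 0.20004057] 17.254103610456923
```

View pics/w7b.png

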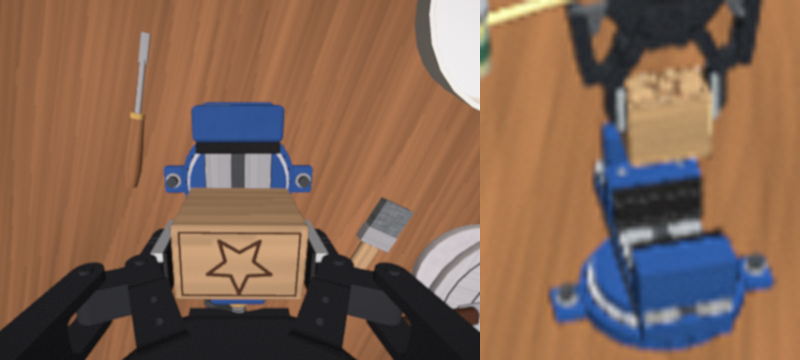

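The stamp hangs square over the opening, u 240 against the vise's 238. Descending.

Call:
play_rows(plan=[0,0,0,-0.001,0,0.03,0.5,0,0,0,-0.001,0,0.06,0.5,0,0,0,-0.001,0,0.08,0.5,0,0,0,-0.001,0,0.092,0.5,0,0,0,-0.001,0,0.096,0.5,0,0,0,-0.001,0,0.0985,0.5,0,0,0,-0.001,0,0.0985,0.5,0,0,0,-0.001,0,0.0985,0.5])

```text
clock: 8.68
position: [0.4979, 0.0988, 0.1003]
ee_rot: [0.593, 0.806, 0.0, 0.0]
ft_force: [-0.3, 0.0, -1.4]
grip_width: 0.72
grasp_force: 44.5
```

Call:
play_rows(plan=[0,0,0,0,0,0.0012,0.5,0,0,0,0,0,0.0012,0.5,0,0,0,0,0,0.0022,0.5,0,0,0,0,0,0.0022,0.5])

```text
clock: 9.18
position: [0.4977, 0.0988, 0.0984]
ee_rot: [0.593, 0.806, 0.0, -0.0]
ft_force: [-4.4, -0.2, 10.3]
grip_width: 0.722
grasp_force: 45.5
```

Call:
play_rows(plan=[0,0,0,0,0,0.001,0.85,0,0,0,0,0,0.001,0.95,0,0,0,0,0,0.001,0.95,0,0,0,0,0,0.001,0.95,0,0,0,0,0,-0.02,0.95,0,0,0,0,0,-0.06,0.95,0,0,0,-0.06,0,-0.11,0.95,0,0,0,-0.12,0,-0.15,0.95,0,0,0,-0.12,0,-0.17,0.95,0,0,0,-0.12,0,-0.17,0.95])

```text
clock: 10.42
position: [0.5347, -0.0181, 0.2701]
ee_rot: [0.594, 0.804, 0.002, 0.002]
ft_force: [-0.4, 0.5, -0.2]
grip_width: 0.952
grasp_force: 0.0
```

```bash
python3 - <<'E'
from h import *
import pickle
o=status.get_obs();m=viewer.camera_model('wrist');im=viewer.camera('wrist');cv2.imwrite('pics/w8.png',im[:,:,::-1]);pickle.dump((o,m),open('w8.pkl','wb'))
E
```

```text
(no output)
```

View pics/w8.png

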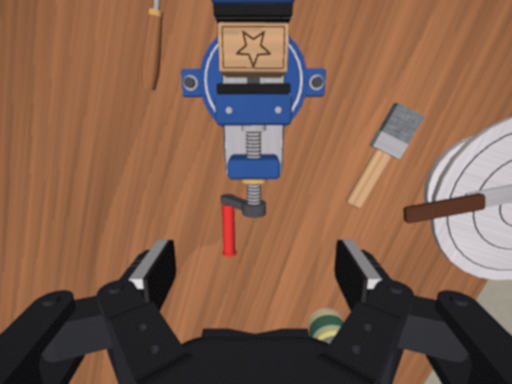

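The stamp stands on the bed, star up, its top face spanning u 219–288, v 23–73 and square to the pads. The handle is at u 229, v 200–255, left of the screw at u 254. Next: the handle's position.

```bash
cat >> h.py <<'E'
PS=np.radians(107.25);VU=np.array([np.cos(PS),np.sin(PS),0]);VV=np.array([-VU[1],VU[0],0]);VO=np.array([.5034,.0791,0])
def tov(X): d=np.array(X)-VO; return np.array([d@VU,d@VV,d[2]])
def tow(x,y,z): return VO+VU*x+VV*y+np.array([0,0,z])
def red(im,box):
    k=blob(im,(0,150,90),(6,255,255),box); return cv2.minAreaRect(k)
E
python3 - <<'E'
from h import *
import pickle
o,m=pickle.load(open('w8.pkl','rb'));im=cv2.imread('pics/w8.png')[:,:,::-1].copy()
r=stamprect(im,(205,5,305,85),150);f=face(m,r,.119);print('stamp',r,tov(f[0]),f[1],f[2])
obs=[(m,*red(im,(200,180,260,270))[0])]
for i in(3,4):
    mm=pickle.load(open(f'w{i}.pkl','rb'))[1];rr=red(cv2.imread(f'pics/w{i}.png')[:,:,::-1].copy(),(200,0,400,220));obs.append((mm,*rr[0]))
X,e=tri(obs);print('handle tri',tov(X),e)
for q in range(210,260,8):
    s=np.radians(q);T=tow(-.185+.008*q/360,-.048*np.sin(s),.088+.048*np.cos(s))
    print(q,[np.round(np.array(proj(mm,T+[0,0,0]))-[a,b],1).tolist() for mm,a,b in obs])
for r in bluetops(im,128,(200,0,310,200)):
    c,l,a=face(m,r,.107);print(tov(c),np.round(l,4),a)
E
```

```text
stamp ((255.0, 46.5), (47.0, 86.0), 90.0) [ 0.02056709 -0.00196212  0.119     ] [np.float64(0.037606647434436154), np.float64(0.07416651065801898)] 17.232487861963346
handle tri [-0.18138278  0.03296004  0.0595096 ] [np.float64(0.0008549790527454215), np.float64(0.0003834582100760922), np.float64(0.00048633951157105236)]
210 [[7.0, -5.1], [6.1, -1.1], [5.6, -2.4]]
218 [[2.6, -4.1], [2.0, -0.9], [2.0, -1.8]]
226 [[-1.5, -2.8], [-1.6, -0.7], [-1.3, -1.2]]
234 [[-5.3, -1.3], [-4.7, -0.6], [-4.0, -0.6]]
242 [[-8.5, 0.4], [-7.1, -0.7], [-6.3, 0.0]]
250 [[-11.3, 2.3], [-9.0, -0.8], [-7.9, 0.7]]
258 [[-13.5, 4.4], [-10.1, -1.1], [-9.0, 1.2]]
[-0.09111241 -0.00032213  0.107     ] [0.0179 0.0501] 17.12299585498704
[-1.46048155e-02 -7.20872535e-05  1.07000000e-01] [0.0596 0.0834] 17.208606757897307
```

```bash
python3 - <<'E'
from h import *
o=status.get_obs();q=o['ee_rot'];print(o['position'],tov(o['position']),np.degrees(2*np.arctan2(q[1],q[0]))-90)
for z in(.13,.051):print(shift(tow(-.201,.033,z)))
E
```

```text
[ 0.53378276 -0.01650765  0.26829473] [-0.10031696 -0.0006645   0.26829473] 17.235922641107166
[-0.10068879 -0.03388677  0.13823624]
[-0.10068735 -0.03402791  0.21723611]
```

Call:
play_rows(plan=[0,0,0,-0.05,-0.017,0,0.6,0,0,0,-0.1,-0.034,0.03,0.6,0,0,0,-0.101,-0.034,0.08,0.6,0,0,0,-0.101,-0.034,0.13,0.6,0,0,0,-0.101,-0.034,0.17,0.6,0,0,0,-0.101,-0.034,0.2,0.6,0,0,0,-0.101,-0.034,0.217,0.6,0,0,0,-0.101,-0.034,0.217,0.6,0,0,0,-0.101,-0.034,0.217,0.6])

```text
clock: 11.6
position: [0.5316, -0.1224, 0.0515]
ee_rot: [0.593, 0.806, 0.0, 0.001]
ft_force: [0.2, -0.1, 0.2]
grip_width: 0.599
grasp_force: 0.0
```

```bash
python3 - <<'E'
from h import *
o=status.get_obs();print(o['position'],tov(o['position']),o['ft_force'],o['grip_width'])
im=viewer.camera('wrist');s=viewer.camera('side')
cv2.imwrite('pics/w9.png',np.hstack([cv2.resize(im[:,:,::-1],(480,360)),cv2.resize(s[150:240,220:300,::-1],(320,360),interpolation=2)]))
E
```

```text
[ 0.53155724 -0.1223721   0.05151433] [-0.20075967  0.03285413  0.05151433] [ 0.15234588 -0.07177879  0.16596757] 0.5989551303727005
```

View pics/w9.png

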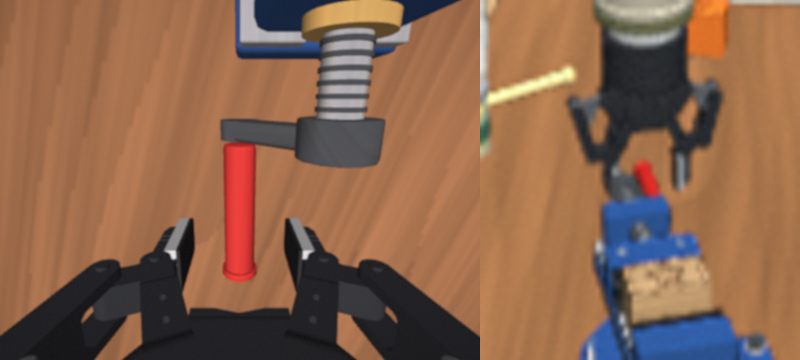

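The handle (u 240, v 145–278) is centred between the open fingers. Closing lightly.

Call:
play_rows(plan=[0,0,0,0,0,0,0.1,0,0,0,0,0,0,0.1,0,0,0,0,0,0,0.1,0,0,0,0,0,0,0.1,0,0,0,0,0,0,0.1,0,0,0,0,0,0,0.1], squeeze=25)

```text
clock: 12.45
position: [0.5314, -0.1223, 0.0509]
ee_rot: [0.592, 0.806, 0.0, 0.0]
ft_force: [2.3, 2.0, 4.9]
grip_width: 0.176
grasp_force: 25.9
```

```bash
cat > circ.py <<'E'
import sys,numpy as np
q0,q1=map(float,sys.argv[1:3]);n=int(sys.argv[3])
P=lambda q:np.array([.008*q/360,.048*np.sin(np.radians(q)),-.048*np.cos(np.radians(q))])
L=[]
for q in np.linspace(q0,q1,n+1)[1:]:
    d=P(q)-P(q0);L+=[0,0,0,*[round(float(x),4) for x in d],0.1]
print(L)
E
python3 circ.py 223.5 313.5 6
python3 - <<'E'
from h import *
o=status.get_obs();print(tov(o['position']),o['ft_force'],o['grip_width'])
E
```

```text
[0, 0, 0, 0.0003, -0.0079, -0.0097, 0.1, 0, 0, 0, 0.0007, -0.013, -0.0212, 0.1, 0, 0, 0, 0.001, -0.0149, -0.0336, 0.1, 0, 0, 0, 0.0013, -0.0136, -0.046, 0.1, 0, 0, 0, 0.0017, -0.0091, -0.0577, 0.1, 0, 0, 0, 0.002, -0.0018, -0.0679, 0.1]
[-0.20063645  0.03297711  0.05086147] [2.33749697 1.9895513  4.85303106] 0.17633580836614793
```

Call:
play_rows(plan=[0,0,0,0.0003,-0.0079,-0.0097,0.1,0,0,0,0.0007,-0.013,-0.0212,0.1,0,0,0,0.001,-0.0149,-0.0336,0.1,0,0,0,0.0013,-0.0136,-0.046,0.1,0,0,0,0.0017,-0.0091,-0.0577,0.1,0,0,0,0.002,-0.0018,-0.0679,0.1])

```text
clock: 13.2
position: [0.5281, -0.1211, 0.1183]
ee_rot: [0.593, 0.805, -0.0, -0.0]
ft_force: [4.6, -0.5, -9.3]
grip_width: 0.175
grasp_force: 24.7
```

```bash
python3 - <<'E'
from h import *
o=status.get_obs();print(tov(o['position']),o['ft_force'],o['grip_width'])
im=viewer.camera('wrist');cv2.imwrite('pics/w10.png',im[:,:,::-1]);m=viewer.camera_model('wrist')
r=red(im,(150,100,350,330));print(r, cv2.boxPoints(r).round(1).tolist())
h=np.array(r[0]);print('handle centre, plane z=.121 ->',tov(plane(m,*h,.121+.003)))
E
python3 circ.py 313.5 613.5 20
```

```text
[-0.1985364   0.03573461  0.11825933] [ 4.62448153 -0.47588613 -9.2995808 ] 0.17518307668993782
((255.5, 226.5), (147.0, 33.0), 90.0) [[239.0, 153.0], [272.0, 153.0], [272.0, 300.0], [239.0, 300.0]]
handle centre, plane z=.121 -> [-0.17956069  0.03398774  0.124     ]
[0, 0, 0, 0.0003, 0.0097, -0.0079, 0.1, 0, 0, 0, 0.0007, 0.0212, -0.013, 0.1, 0, 0, 0, 0.001, 0.0336, -0.0149, 0.1, 0, 0, 0, 0.0013, 0.046, -0.0136, 0.1, 0, 0, 0, 0.0017, 0.0577, -0.0091, 0.1, 0, 0, 0, 0.002, 0.0679, -0.0018, 0.1, 0, 0, 0, 0.0023, 0.0757, 0.008, 0.1, 0, 0, 0, 0.0027, 0.0808, 0.0194, 0.1, 0, 0, 0, 0.003, 0.0828, 0.0318, 0.1, 0, 0, 0, 0.0033, 0.0815, 0.0442, 0.1, 0, 0, 0, 0.0037, 0.077, 0.0559, 0.1, 0, 0, 0, 0.004, 0.0696, 0.0661, 0.1, 0, 0, 0, 0.0043, 0.0599, 0.074, 0.1, 0, 0, 0, 0.0047, 0.0485, 0.0791, 0.1, 0, 0, 0, 0.005, 0.0361, 0.081, 0.1, 0, 0, 0, 0.0053, 0.0236, 0.0797, 0.1, 0, 0, 0, 0.0057, 0.0119, 0.0752, 0.1, 0, 0, 0, 0.006, 0.0018, 0.0679, 0.1, 0, 0, 0, 0.0063, -0.0061, 0.0581, 0.1, 0, 0, 0, 0.0067, -0.0112, 0.0467, 0.1]
```

Call:
play_rows(plan=[0,0,0,0.0003,0.0097,-0.0079,0.1,0,0,0,0.0007,0.0212,-0.013,0.1,0,0,0,0.001,0.0336,-0.0149,0.1,0,0,0,0.0013,0.046,-0.0136,0.1,0,0,0,0.0017,0.0577,-0.0091,0.1,0,0,0,0.002,0.0679,-0.0018,0.1,0,0,0,0.0023,0.0757,0.008,0.1,0,0,0,0.0027,0.0808,0.0194,0.1,0,0,0,0.003,0.0828,0.0318,0.1,0,0,0,0.0033,0.0815,0.0442,0.1])

```text
clock: 14.5
position: [0.6059, -0.0935, 0.0734]
ee_rot: [0.592, 0.806, 0.0, 0.0]
ft_force: [3.2, 0.1, 1.1]
grip_width: 0.177
grasp_force: 25.6
```

```bash
python3 - <<'E'
from h import *
o=status.get_obs();print(tov(o['position']),o['ft_force'],o['grip_width'])
q=np.radians(463.5);print(-.198-.008+.008*463.5/360,-.048*np.sin(q),.086+.048*np.cos(q))
E
python3 circ.py 463.5 763.5 20
```

```text
[-0.19520388 -0.04669687  0.07340067] [3.20374083 0.08626182 1.09544184] 0.17696799221508663
-0.1957 -0.046673756179088484 0.07479462253491657
[0, 0, 0, 0.0003, -0.0045, 0.0117, 0.1, 0, 0, 0, 0.0007, -0.0119, 0.0218, 0.1, 0, 0, 0, 0.001, -0.0216, 0.0297, 0.1, 0, 0, 0, 0.0013, -0.033, 0.0348, 0.1, 0, 0, 0, 0.0017, -0.0454, 0.0368, 0.1, 0, 0, 0, 0.002, -0.0579, 0.0355, 0.1, 0, 0, 0, 0.0023, -0.0696, 0.031, 0.1, 0, 0, 0, 0.0027, -0.0797, 0.0236, 0.1, 0, 0, 0, 0.003, -0.0876, 0.0139, 0.1, 0, 0, 0, 0.0033, -0.0927, 0.0024, 0.1, 0, 0, 0, 0.0037, -0.0947, -0.0099, 0.1, 0, 0, 0, 0.004, -0.0933, -0.0224, 0.1, 0, 0, 0, 0.0043, -0.0889, -0.0341, 0.1, 0, 0, 0, 0.0047, -0.0815, -0.0442, 0.1, 0, 0, 0, 0.005, -0.0718, -0.0521, 0.1, 0, 0, 0, 0.0053, -0.0603, -0.0572, 0.1, 0, 0, 0, 0.0057, -0.0479, -0.0592, 0.1, 0, 0, 0, 0.006, -0.0355, -0.0579, 0.1, 0, 0, 0, 0.0063, -0.0238, -0.0534, 0.1, 0, 0, 0, 0.0067, -0.0136, -0.046, 0.1]
```

Low forces and good tracking. Continuing.

Call:
play_rows(plan=[0,0,0,0.0003,-0.0045,0.0117,0.1,0,0,0,0.0007,-0.0119,0.0218,0.1,0,0,0,0.001,-0.0216,0.0297,0.1,0,0,0,0.0013,-0.033,0.0348,0.1,0,0,0,0.0017,-0.0454,0.0368,0.1,0,0,0,0.002,-0.0579,0.0355,0.1,0,0,0,0.0023,-0.0696,0.031,0.1,0,0,0,0.0027,-0.0797,0.0236,0.1,0,0,0,0.003,-0.0876,0.0139,0.1,0,0,0,0.0033,-0.0927,0.0024,0.1,0,0,0,0.0037,-0.0947,-0.0099,0.1,0,0,0,0.004,-0.0933,-0.0224,0.1,0,0,0,0.0043,-0.0889,-0.0341,0.1,0,0,0,0.0047,-0.0815,-0.0442,0.1,0,0,0,0.005,-0.0718,-0.0521,0.1,0,0,0,0.0053,-0.0603,-0.0572,0.1,0,0,0,0.0057,-0.0479,-0.0592,0.1,0,0,0,0.006,-0.0355,-0.0579,0.1,0,0,0,0.0063,-0.0238,-0.0534,0.1,0,0,0,0.0067,-0.0136,-0.046,0.1])

```text
clock: 17.0
position: [0.5918, -0.0909, 0.1201]
ee_rot: [0.592, 0.806, 0.0, 0.0]
ft_force: [-1.2, -1.3, 1.9]
grip_width: 0.178
grasp_force: 25.8
```

```bash
python3 - <<'E'
from h import *
o=status.get_obs();print(tov(o['position']),o['ft_force'],o['grip_width'])
q=np.radians(763.5);print(-.198-.008+.008*763.5/360,-.048*np.sin(q),.086+.048*np.cos(q))
im=viewer.camera('wrist');m=viewer.camera_model('wrist');s=viewer.camera('side')
cv2.imwrite('pics/w11.png',np.hstack([cv2.resize(im[:,:,::-1],(480,360)),cv2.resize(s[180:260,220:300,::-1],(320,360),interpolation=2)]))
E
python3 circ.py 763.5 1003.5 16
```

```text
[-0.18853742 -0.03399139  0.12007424] [-1.19876966 -1.26863704  1.87097335] 0.17769599789098667
-0.18903333333333336 -0.0330410196333002 0.1208179698085898
[0, 0, 0, 0.0003, 0.0079, 0.0097, 0.1, 0, 0, 0, 0.0007, 0.013, 0.0212, 0.1, 0, 0, 0, 0.001, 0.0149, 0.0336, 0.1, 0, 0, 0, 0.0013, 0.0136, 0.046, 0.1, 0, 0, 0, 0.0017, 0.0091, 0.0577, 0.1, 0, 0, 0, 0.002, 0.0018, 0.0679, 0.1, 0, 0, 0, 0.0023, -0.008, 0.0757, 0.1, 0, 0, 0, 0.0027, -0.0194, 0.0808, 0.1, 0, 0, 0, 0.003, -0.0318, 0.0828, 0.1, 0, 0, 0, 0.0033, -0.0442, 0.0815, 0.1, 0, 0, 0, 0.0037, -0.0559, 0.077, 0.1, 0, 0, 0, 0.004, -0.0661, 0.0696, 0.1, 0, 0, 0, 0.0043, -0.074, 0.0599, 0.1, 0, 0, 0, 0.0047, -0.0791, 0.0485, 0.1, 0, 0, 0, 0.005, -0.081, 0.0361, 0.1, 0, 0, 0, 0.0053, -0.0797, 0.0236, 0.1]
```

View pics/w11.png

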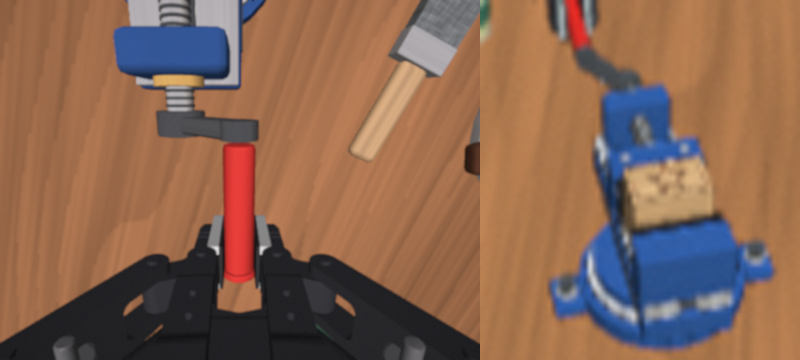

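The crank has followed: handle at upper right, about 43° past the top, and the stamp still stands upright with the jaw closing. Continuing to near the nip, then half a turn more.

Call:
play_rows(plan=[0,0,0,0.0003,0.0079,0.0097,0.1,0,0,0,0.0007,0.013,0.0212,0.1,0,0,0,0.001,0.0149,0.0336,0.1,0,0,0,0.0013,0.0136,0.046,0.1,0,0,0,0.0017,0.0091,0.0577,0.1,0,0,0,0.002,0.0018,0.0679,0.1,0,0,0,0.0023,-0.008,0.0757,0.1,0,0,0,0.0027,-0.0194,0.0808,0.1,0,0,0,0.003,-0.0318,0.0828,0.1,0,0,0,0.0033,-0.0442,0.0815,0.1,0,0,0,0.0037,-0.0559,0.077,0.1,0,0,0,0.004,-0.0661,0.0696,0.1,0,0,0,0.0043,-0.074,0.0599,0.1,0,0,0,0.0047,-0.0791,0.0485,0.1,0,0,0,0.005,-0.081,0.0361,0.1,0,0,0,0.0053,-0.0797,0.0236,0.1])

```text
clock: 19.1
position: [0.5129, -0.1098, 0.0974]
ee_rot: [0.592, 0.806, 0.001, 0.001]
ft_force: [10.1, 0.6, -6.0]
grip_width: 0.174
grasp_force: 25.3
```

```bash
python3 - <<'E'
from h import *
o=status.get_obs();print(tov(o['position']),o['ft_force'],o['grip_width'])
q=np.radians(1003.5);print(-.198-.008+.008*1003.5/360,-.048*np.sin(q),.086+.048*np.cos(q))
t=viewer.camera('wrist')
E
python3 circ.py 1003.5 1170 11
```

```text
[-0.1832039   0.04690959  0.09739566] [10.1346212   0.59933509 -5.99253279] 0.17403012109293245
-0.18370000000000003 0.04667375617908849 0.0972053774650834
[0, 0, 0, 0.0003, 0.0045, -0.0118, 0.1, 0, 0, 0, 0.0007, 0.012, -0.022, 0.1, 0, 0, 0, 0.001, 0.0219, -0.0299, 0.1, 0, 0, 0, 0.0013, 0.0335, -0.0349, 0.1, 0, 0, 0, 0.0017, 0.046, -0.0368, 0.1, 0, 0, 0, 0.002, 0.0585, -0.0353, 0.1, 0, 0, 0, 0.0024, 0.0703, -0.0306, 0.1, 0, 0, 0, 0.0027, 0.0804, -0.023, 0.1, 0, 0, 0, 0.003, 0.0881, -0.013, 0.1, 0, 0, 0, 0.0034, 0.093, -0.0013, 0.1, 0, 0, 0, 0.0037, 0.0947, 0.0112, 0.1]
```

Call:
play_rows(plan=[0,0,0,0.0003,0.0045,-0.0118,0.1,0,0,0,0.0007,0.012,-0.022,0.1,0,0,0,0.001,0.0219,-0.0299,0.1,0,0,0,0.0013,0.0335,-0.0349,0.1,0,0,0,0.0017,0.046,-0.0368,0.1,0,0,0,0.002,0.0585,-0.0353,0.1,0,0,0,0.0024,0.0703,-0.0306,0.1,0,0,0,0.0027,0.0804,-0.023,0.1,0,0,0,0.003,0.0881,-0.013,0.1,0,0,0,0.0034,0.093,-0.0013,0.1,0,0,0,0.0037,0.0947,0.0112,0.1,0,0,0,0.0037,0.0947,0.0112,0.1,0,0,0,0.0037,0.0947,0.0112,0.1])

```text
clock: 20.78
position: [0.6025, -0.0781, 0.0846]
ee_rot: [0.593, 0.806, 0.0, 0.0]
ft_force: [7.8, -1.4, -3.0]
grip_width: 0.176
grasp_force: 25.5
```

```bash
python3 - <<'E'
from h import *
o=status.get_obs();print(tov(o['position']),o['ft_force'],o['grip_width'])
E
```

```text
[-0.17949873 -0.04802724  0.08462892] [ 7.7891596  -1.38887789 -3.01307558] 0.17565760306957307
```

Call:
play_rows(plan=[0,0,0,0,0,0,0.5,0,0,0,0,0,0,0.5,0,0,0,0,0,0,0.5,0,0,0,0,0,-0.02,0.5,0,0,0,-0.01,0,-0.06,0.5,0,0,0,-0.02,-0.02,-0.11,0.5,0,0,0,0.03,-0.03,-0.16,0.5,0,0,0,0.05,-0.04,-0.19,0.5,0,0,0,0.05,-0.04,-0.19,0.5,0,0,0,0.05,-0.04,-0.19,0.5])

```text
clock: 22.02
position: [0.5489, -0.0428, 0.2759]
ee_rot: [0.593, 0.805, 0.0, 0.0]
ft_force: [-0.1, -0.3, -0.4]
grip_width: 0.503
grasp_force: 0.0
```

```bash
python3 - <<'E'
from h import *
o=status.get_obs();m=viewer.camera_model('wrist');im=viewer.camera('wrist');cv2.imwrite('pics/w12.png',im[:,:,::-1])
print(o['clock'],tov(o['position']))
h=proj(m,tow(-.185+.026,-.048,.088));print('handle expected',h)
r=red(im,(int(h[0])-60,max(0,int(h[1])-70),int(h[0])+60,int(h[1])+70));print(r,tov(plane(m,*r[0],.093)))
for r in bluetops(im,128,(150,0,400,230)):
    c,l,a=face(m,r,.106);print(tov(c).round(4),np.round(l,4),a.round(1))
hs=cv2.cvtColor(im,cv2.COLOR_RGB2HSV)
for y in(-.02,.02):
    print([(round(float(x),3),*hs[int(round(p[1])),int(round(p[0]))].tolist()) for x in np.arange(-.03,.07,.004) for p in[proj(m,tow(x,y,.110))] if 0<=p[1]<383])
E
```

```text
22.025 [-0.12990876 -0.0073342   0.27589405]
handle expected (np.float64(289.9405397240402), np.float64(198.41621865717804))
((289.7990417480469, 200.93121337890625), (14.086873054504395, 60.28307342529297), 1.7899105548858643) [-0.16040159 -0.04730171  0.093     ]
[-0.0914  0.0002  0.106 ] [0.0183 0.0519] 17.4
[-0.0154 -0.0016  0.106 ] [0.042  0.0838] 17.4
[(-0.03, 132, 9, 141), (-0.026, 109, 167, 101), (-0.022, 110, 167, 148), (-0.018, 110, 168, 150), (-0.014, 112, 112, 150), (-0.01, 112, 116, 152), (-0.006, 110, 167, 147), (-0.002, 110, 168, 147), (0.002, 113, 107, 69), (0.006, 170, 20, 39), (0.01, 14, 83, 68), (0.014, 14, 110, 127), (0.018, 14, 105, 155), (0.022, 14, 102, 188), (0.026, 14, 101, 200), (0.03, 14, 102, 197)]
[(-0.03, 135, 11, 143), (-0.026, 110, 167, 101), (-0.022, 110, 166, 149), (-0.018, 110, 167, 151), (-0.014, 110, 144, 147), (-0.01, 111, 142, 151), (-0.006, 110, 169, 151), (-0.002, 110, 167, 151), (0.002, 113, 115, 69), (0.006, 30, 20, 39), (0.01, 12, 81, 69), (0.014, 14, 108, 132), (0.018, 14, 107, 158), (0.022, 14, 102, 193), (0.026, 15, 101, 204), (0.03, 14, 102, 202)]
```

Call:
play_rows(plan=[0,0,0,0.04,0,-0.02,0.5,0,0,0,0.08,0,-0.03,0.5,0,0,0,0.08,0,-0.03,0.5,0,0,0,0.08,0,-0.03,0.5])

```text
clock: 22.58
position: [0.5252, 0.0326, 0.3047]
ee_rot: [0.593, 0.805, -0.001, -0.0]
ft_force: [0.3, -1.2, -0.4]
grip_width: 0.504
grasp_force: 0.0
```

```bash
python3 - <<'E'
from h import *
m=viewer.camera_model('wrist');im=viewer.camera('wrist');cv2.imwrite('pics/w13.png',im[:,:,::-1])
p=proj(m,tow(.03,0,.119));u,v=map(int,p);hs=cv2.cvtColor(im,cv2.COLOR_RGB2HSV)
k=((hs[...,1]<122)&(hs[...,1]>85)&(hs[...,2]>145)).astype(np.uint8)*255
z=np.zeros_like(k);z[max(0,v-40):v+40,u-55:u+55]=k[max(0,v-40):v+40,u-55:u+55]
z=cv2.morphologyEx(cv2.morphologyEx(z,cv2.MORPH_CLOSE,np.ones((7,7))),cv2.MORPH_OPEN,np.ones((9,9)))
c,_=cv2.findContours(z,cv2.RETR_EXTERNAL,cv2.CHAIN_APPROX_NONE);r=cv2.minAreaRect(max(c,key=cv2.contourArea))
f=face(m,r,.119);print(p,r,tov(f[0]),f[1],f[2])
E
```

```text
(np.float64(248.41152825849966), np.float64(98.02010287129791)) ((248.5, 95.49998474121094), (82.99998474121094, 38.99999237060547), -0.0) [ 3.21297844e-02 -9.61759128e-05  1.19000000e-01] [np.float64(0.03838072978874878), np.float64(0.08440832000357523)] 17.285131951484203
```

```bash
python3 -c "
from workcell import manip;print(manip.hand_in())"
```

```text
the job is handed in; nothing more can be done
None
```

The stamp stands star up on the vise bed, long side along the pads, clamped about half a turn past the computed nip point (crank about 1170°, checked by handle and jaw position, not by clamping force), and the job was handed in at about 23 s with the arm clear.

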